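# Tip the large mill balls out of the sorting tray

## Robot

A 7-joint arm with a two-finger parallel gripper is mounted at the origin on the work surface. World frame = base frame: x ahead of the robot, y to its left, z up, the work surface at z = 0. Lengths are in m, angles in rad, forces in N, time in s.
With the tool pointing down it reaches from about 0.35 to 0.9 m from the base axis. Payload 8.1 kg.
Tool frame: the origin (TCP) lies midway between the tips of the shut fingers; the grasp point (between the pads) lies arm.tcp_to_grasp behind it (arm.tcp_to_grasp is the distance from the TCP to the grasp point, in m); z points along the fingers, y is the line along which they close (so a half turn about z gives the same grasp; the last joint's range is limited). The gripper opens to 92 mm and grips with 3 to 60 N. Pads are 19 mm wide; open, the fingers measure 130 mm over their backs; the gripper's body (75 mm by 190 mm) begins 47 mm behind the grasp point.
Start: joints at [-1.37, 0.434, 0.025, 1.573, -0.012, 1.134, -0.075], TCP at [0.187, 0.596, 0.227] pointing down, gripper open.
Joint ranges: [-2.62, 2.62], [-0.44, 2.09], [-1.27, 1.32], [0.08, 2.57], [-1.32, 4.46], [0.12, 2], [-2.74, 2.74]. Speed limits (rad/s): [2.22, 2.22, 3.01, 3.01, 3.14, 3.14, 3.14].

## Interface

Orientations are given as a rotation vector (axis times angle).
In Python, from cell import observe, get_image, arm gives the robot as it stands. The module is installed in compiled form; this text tells all that it offers.
- The arm moves only by the tool drive_tool, never from a script. Its argument "steps" is a list of rows, each a list of 5 numbers: the closure, from 0 (fully open) to 1 (shut), then the shift along the world's x, y, z in mm, then the turn about the world's z in rad. In form: [[hand, x, y, z, roll], ...]. A call has 1 to 20 rows; each row shifts and turns the commanded pose from where the row before left it; what a row does not reach is not made up. A row lasts 1/12 s, in which the tool goes at most 41.7 mm and 7.16 degrees, less where a joint would pass 70% of its speed; a pose out of reach is approached as far as the arm can. A call with a gripper value outside its range is refused whole. The fingers move at their own pace and stop on an object; "grip_force" is the grip in N (left out, the last holds). Time passes only in rows, so rows that do not move let the fingers close. It gives the time, the measured TCP pose, the force, the opening and the grip force at its end, in the units of the state.
- observe(): the state, without advancing time (a new reading comes with each control period).
- get_image(name): name is "scene" or "top" or "wrist"; returns a dict with "image" (400x640x3 uint8, red, green, blue), "vfov" (degrees; the focal length in pixels is half the picture's height over the tangent of half this angle, whatever the lens; pixels are square), "cx", "cy" (the principal point, pixels), "xyz" and "attitude" of the camera in the world. Camera axes: x right, y down, z forward; pixel columns grow to the right and rows downward; lengths in m; the calibration is good to about 2 mm. A picture is of the moment at which its call begins. There is no depth.
- arm.sign_off(): hands the job in; it is judged then, once.
The state is a dict: "clock": time; "joints": joint angles; "dq": joint speeds; "joint_efforts": joint torques, N m; "position": TCP position; "ee_rot": TCP orientation; "force": force on the tool from outside, world axes, zero at the start; "ft_torque": the same for the moment, N m; "width": opening from 0.0 (shut) to 1.0 (fully open); "gripper_force": force on a finger pad.
Only numpy, scipy, OpenCV 4.12 (cv2) and the standard library are available. Lean on these libraries where they do the work, as an engineer would, in place of code of your own. Each camera call takes 0.05 s, during which the arm holds its last target. There are 200 camera calls.

## Task

Lift the divided sorting tray by its post and tip it towards one corner over the terracotta bowl, so that the two large balls run out through the gap of their bay into the bowl while everything else stays in its own bay. Then set the tray back down flat on the middle of the ware board and let go, without disturbing the jar, the brush or the mug.

Things in the scene. Friction and masses are not known exactly. Their poses are not given: they have to be found in the camera images.
- tray_handle (a point): Point on the axis of the upright square wooden post (22 x 22 mm, top 20 mm above this point) at the centre of a loose wooden sorting tray, 0.35 kg, 174 mm square; the point is 85 mm above the tray's underside. z runs up the post; x and y run along the tray's sides, its dividers and the post's faces. Four equal bays: +x+y large balls, -x+y small balls, -x-y rods, +x-y chips.
- tray_spout (a point): Tip of the tray's spout for the bay of the large balls: the bare +x+y corner of the tray's floor, on its underside, 123 mm from the post's axis; axes as the tray. Each bay has such a gap at its own outer corner: the outer walls stop 50 mm short of the corner and a sill 3 mm high crosses it at 45 degrees.
- tray_bay (a point): Middle of the floor of the tray's +x+y bay (the large balls'), on its upper face. Floor 5 mm thick, walls and dividers 5 mm thick, rims 32 mm above the underside. The large balls roll over their sill once the tray leans 35 to 40 degrees straight towards that corner; 46 is ample. Jerky carrying can also send them over it.
- ball0_center (a point): Centre of a large white porcelain ball, 28 mm in diameter, 29 g, loose; one of two in one bay of the tray.
- ball1_center (a point): Centre of a large white porcelain ball, 28 mm in diameter, 29 g, loose; one of two in one bay of the tray.
- bead0_center (a point): Centre of a small white porcelain ball, 20 mm in diameter, loose; one of two in one bay of the tray. Stays in its bay.
- bead1_center (a point): Centre of a small white porcelain ball, 20 mm in diameter, loose; one of two in one bay of the tray. Stays in its bay.
- rod0_center (a point): Centre of a short white porcelain rod, 14 mm in diameter, 30 mm long, loose, lying in one bay of the tray. Stays in its bay.
- rod1_center (a point): Centre of a short white porcelain rod, 14 mm in diameter, 30 mm long, loose, lying in one bay of the tray. Stays in its bay.
- chip0_center (a point): Centre of a flat white porcelain chip, 20 x 34 x 8 mm, loose, lying flat in one bay of the tray. Stays in its bay.
- chip1_center (a point): Centre of a flat white porcelain chip, 20 x 34 x 8 mm, loose, lying flat in one bay of the tray. Stays in its bay.
- bowl_rim (a point): Round terracotta bowl, open upward, 170 mm across the rim, 65 mm high, 0.6 kg, loose on the table. This point is the centre of its mouth, level with the rim; z up.
- board_top (a point): Plain wooden ware board, 240 mm square, 14 mm thick, fixed to the table; the tray stands on its middle at the start. This point is the centre of its top face; x and y run along its sides.
- pot: Small amber glass jar, 44 mm across, 50 mm high, loose, standing on the table between bowl and board; origin at the centre of its underside. A bystander.
- brush: Paint brush about 140 mm long lying on the table between bowl and board, loose; its own x runs along it. A bystander.
- mug: Blue-glazed mug, 76 mm across, 90 mm high, loose, on the table's far middle; origin at the centre of its underside. A bystander.

How it is judged:
On the way, in this order (a step that is already met when the one before it is completed fails the run):
1. the tray is lifted clear of the board and tipped near the bowl, with the large balls still to fall (angle between tray_handle's own z axis and vertical above 0.12 rad and height (world z) of tray_handle above 0.13 m and horizontal distance between tray_handle and bowl_rim below 0.2 m), for 0.05 s.
2. both large balls lie in the bowl (horizontal distance between each of ball0_center, ball1_center and bowl_rim below 0.075 m and z of ball0_center in the frame of bowl_rim between -0.07 and 0 m and z of ball1_center in the frame of bowl_rim between -0.07 and 0 m), for 0.2 s.
At the end, for the whole second after the job is handed in: The two large balls lie in the upright bowl below its rim (centres within 75 mm of its axis); the small balls, rods and chips are each in the bay of the tray they started in; the tray stands flat on the ware board (within 0.06 rad), its centre within 45 mm of the board's centre; nothing is held (all of step 2 and x of bead0_center in the frame of tray_handle between -0.085 and 0 m and y of bead0_center in the frame of tray_handle between 0 and 0.085 m and z of bead0_center in the frame of tray_handle between -0.085 and -0.04 m and x of bead1_center in the frame of tray_handle between -0.085 and 0 m and y of bead1_center in the frame of tray_handle between 0 and 0.085 m and z of bead1_center in the frame of tray_handle between -0.085 and -0.04 m and x of rod0_center in the frame of tray_handle between -0.085 and 0 m and y of rod0_center in the frame of tray_handle between -0.085 and 0 m and z of rod0_center in the frame of tray_handle between -0.085 and -0.04 m and x of rod1_center in the frame of tray_handle between -0.085 and 0 m and y of rod1_center in the frame of tray_handle between -0.085 and 0 m and z of rod1_center in the frame of tray_handle between -0.085 and -0.04 m and x of chip0_center in the frame of tray_handle between 0 and 0.085 m and y of chip0_center in the frame of tray_handle between -0.085 and 0 m and z of chip0_center in the frame of tray_handle between -0.085 and -0.04 m and x of chip1_center in the frame of tray_handle between 0 and 0.085 m and y of chip1_center in the frame of tray_handle between -0.085 and 0 m and z of chip1_center in the frame of tray_handle between -0.085 and -0.04 m and horizontal distance between tray_handle and board_top below 0.045 m and angle between tray_handle's own z axis and vertical below 0.06 rad and z of tray_handle in the frame of board_top between 0.079 and 0.091 m and angle between bowl_rim's own z axis and vertical below 0.1 rad); the robot touches nothing.
It fails at once if the jar, the brush or the mug is moved by more than 30 mm (distance of any of pot, brush, mug from where it was at the start of the episode above 0.03 m).
It also fails if it takes over 64 s, if anything falls off the work surface, if the arm or the gripper's body presses on something with over 40 N, if the wrist force passes 120 N, or if a joint passes its speed limit or range.

## Working session

There is one attempt and no reset: what is moved stays moved. The work goes in short steps, Python scripts to look and compute and a tool call to move; the robot and the scene stay as the last step left them, time stands still between calls to the robot, and variables do not carry over. Pictures are saved under pics/ and viewed, at most 10 in all, crops included, and the job is handed in when it is done.

Besides the shell and the picture viewer there is one more tool, called after "Request:" as name(argument=value, ...) on one line, values as JSON. drive_tool: Moves the arm, as the interface text tells. Its arguments: {"type":"object","properties":{"steps":{"type":"array"},"grip_force":{"type":"number"}},"required":["steps"]}

```bash
mkdir -p pics; ls
cat > h.py <<'E'
from cell import observe,get_image,arm
import numpy as np,cv2
from scipy.spatial.transform import Rotation as R
def snap(n,f):
    d=get_image(n); cv2.imwrite(f,d["image"][:,:,::-1]); return d
def cal(d):
    f=200/np.tan(np.radians(d["vfov"]/2)); a=np.array(d["attitude"],float)
    M=R.from_rotvec(a).as_matrix() if a.size==3 else a
    return f,M,np.array(d["xyz"])
def back(d,u,v,z):
    f,M,p=cal(d); r=M@np.array([(u-d["cx"])/f,(v-d["cy"])/f,1]); return p+r*(z-p[2])/r[2]
def proj(d,P):
    f,M,p=cal(d); c=M.T@(np.array(P)-p); return d["cx"]+f*c[0]/c[2],d["cy"]+f*c[1]/c[2]
E
python3 - <<'E'
from h import *
import pickle
print(observe()); print(arm.tcp_to_grasp,[a for a in dir(arm) if a[0]!='_'])
D={}
for n in("scene","top"):
    d=snap(n,f"pics/{n}0.png");D[n]=d;print(n,{k:v for k,v in d.items() if k!="image"})
pickle.dump(D,open("d0.pkl","wb"))
E
```

```text
pics
{'clock': 0.0, 'joints': array([-1.36960558,  0.43517965,  0.02500099,  1.57412311, -0.01162015,
        1.13403352, -0.0750995 ]), 'dq': array([ 5.50454395e-04, -6.90402559e-04,  3.16977803e-04,  6.38571539e-04,
       -4.17574818e-05,  2.39461079e-03,  1.00247399e-03]), 'joint_efforts': array([ 4.54358387e-04, -6.67871761e+01,  9.85509753e-01, -3.14447594e+01,
       -6.04821090e-02,  4.27733653e-02,  1.61617663e-04]), 'position': array([0.18686726, 0.595847  , 0.22596218]), 'ee_rot': array([-4.75505185e-01, -3.10529086e+00,  2.50493022e-03]), 'force': array([-0.12833089, -0.73828102, -0.97647647]), 'ft_torque': array([0.03338797, 0.02594064, 0.00710806]), 'gripper_force': 0.0, 'width': 0.9996656436630439}
0.0188 ['PlanningError', 'sign_off', 'tcp_to_grasp']
scene {'vfov': 48.93137022864224, 'cx': 322.33084197665846, 'cy': 198.72779065143544, 'xyz': array([0.93582032, 0.37020386, 0.85753962]), 'attitude': array([-1.08981792, -2.60856233,  0.76072463])}
top {'vfov': 43.48565484385213, 'cx': 325.9871982548135, 'cy': 201.32101822174133, 'xyz': array([0.35975768, 0.03982775, 1.09938805]), 'attitude': array([-1.97734678,  2.21554027, -0.26614845])}
```

View pics/top0.png

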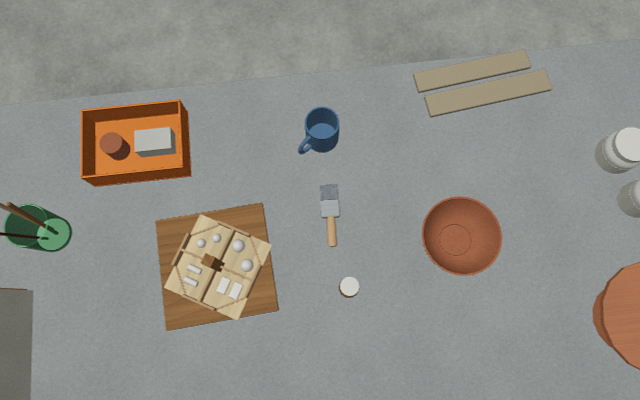

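View pics/scene0.png

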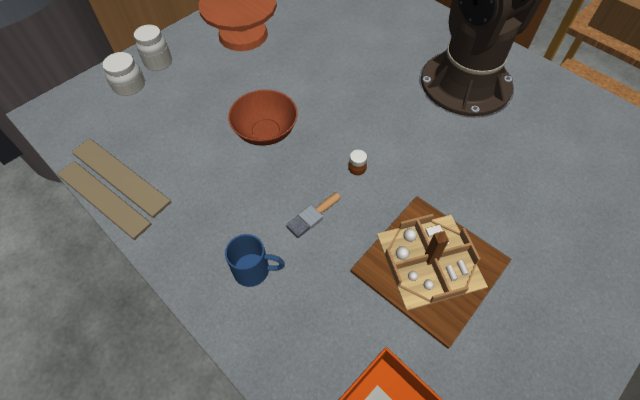

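Run:
```python
from h import *
import pickle
D=pickle.load(open("d0.pkl","rb"));t=D["top"];s=D["scene"]
np.set_printoptions(precision=4,suppress=True)
def P(n,u,v,z): print(n,back(t,u,v,z))
for c in[(156,221),(263,204),(279,310),(167,330)]:P("board",*c,.014)
for n,c in dict(beads=(207,213),spout=(271,246),chips=(239,320),rods=(164,287)).items():P(n,*c,.02)
P("posttop",209,260,.119);P("bowl",462,236,.065);P("mug",322,130,.09);P("pot",349,287,.05)
P("brushA",329,186,.01);P("brushB",332,246,.01)
for n,u,v,z in(("bowl",263,119,.065),("pot",358,157,.05),("posttop",440,238,.119)):print("scene",n,back(s,u,v,z))
im=cv2.imread("pics/top0.png")[190:340,140:290];cv2.imwrite("pics/c0.png",cv2.resize(im,(600,600),interpolation=cv2.INTER_CUBIC))
```

```text
board [0.6217 0.3886 0.014 ]
board [0.6334 0.1506 0.014 ]
board [0.3996 0.1362 0.014 ]
board [0.3853 0.3734 0.014 ]
beads [0.6255 0.2743 0.02  ]
spout [0.5365 0.1406 0.02  ]
chips [0.3885 0.2208 0.02  ]
rods [0.4747 0.3745 0.02  ]
posttop [0.5065 0.2543 0.119 ]
bowl [ 0.5049 -0.2616  0.065 ]
mug [0.7627 0.0034 0.09  ]
pot [ 0.4282 -0.015   0.05  ]
brushA [ 0.6591 -0.0002  0.01  ]
brushB [0.523  0.0089 0.01  ]
scene bowl [ 0.5168 -0.2482  0.065 ]
scene pot [ 0.4322 -0.014   0.05  ]
scene posttop [0.5095 0.2581 0.119 ]
```

View pics/c0.png

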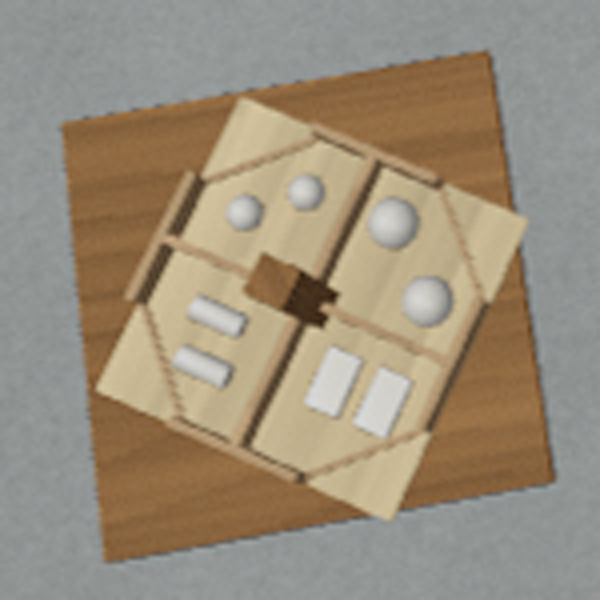

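Request:
drive_tool(steps=[[0,0,0,40,0],[0,0,0,40,0],[0,0,0,40,0],[0,0,0,40,0],[0,0,0,40,0],[0,0,0,40,0],[0,0,0,40,0],[0,0,0,40,0],[0,0,0,40,0],[0,0,0,40,0],[0,0,0,40,0],[0,0,0,40,0]])

```text
clock: 1.1
position: [0.18, 0.5736, 0.6368]
ee_rot: [0.474, 3.089, 0.127]
force: [-0.2, -0.1, 0.4]
width: 0.999
gripper_force: 0.0
```

Request:
drive_tool(steps=[[0,0,0,40,0],[0,0,0,40,0],[0,0,0,40,0],[0,0,0,40,0],[0,0,0,40,0],[0,0,0,40,0]])

```text
clock: 1.6
position: [0.1676, 0.5343, 0.7322]
ee_rot: [0.465, 3.04, 0.404]
force: [-0.5, -0.7, 0.1]
width: 0.999
gripper_force: 0.0
```

Run:
```python
from h import *
o=observe();print(o["joints"],o["position"],R.from_rotvec(o["ee_rot"]).as_matrix())
t=np.array
P={'b':(200.5,214.5),'s':(271.5,245),'c':(238,320),'r':(164,287.5)}
import pickle
d=pickle.load(open("d0.pkl","rb"))["top"]
Q={k:back(d,*v,.019) for k,v in P.items()}
c=sum(Q.values())/4;print("centre",c)
for k in Q:print(k,np.linalg.norm(Q[k]-c),np.degrees(np.arctan2(*(Q[k]-c)[[1,0]])))
```

```text
[-1.64000153  0.2389998   0.46716611  0.65619779 -0.13797197  2.00198561
 -0.00617387] [0.16758859 0.53425482 0.73215647] [[-9.54246760e-01  2.88770774e-01  7.76180469e-02]
 [ 2.99019723e-01  9.21040289e-01  2.49543567e-01]
 [ 5.71540815e-04  2.61335468e-01 -9.65247868e-01]]
centre [0.50631296 0.2565804  0.019     ]
b 0.12206496739548121 15.39893046554598
s 0.12156260639599237 -74.52904121824302
c 0.12225524905999058 -164.10214706057394
r 0.12262708041187434 105.38359275045678
```

Request:
drive_tool(steps=[[0,0,0,-40,0],[0,0,0,-40,0],[0,0,0,-40,0]])

```text
clock: 1.85
position: [0.1681, 0.5351, 0.6161]
ee_rot: [0.466, 3.04, 0.407]
force: [0.7, 1.0, -0.0]
width: 1.0
gripper_force: 0.0
```

Run:
```python
from h import *
o=observe();print(o["joints"],o["position"],R.from_rotvec(o["ee_rot"]).as_matrix()[:,2])
```

```text
[-1.74237203  0.08996141  0.42638218  1.14171482 -0.02357136  1.65188853
 -0.06108588] [0.16808128 0.53511291 0.61610456] [ 0.07782825  0.25133954 -0.96476484]
```

Request:
drive_tool(steps=[[0,-12,-38,0,0],[0,-12,-38,0,0],[0,-12,-38,0,0],[0,-12,-38,0,0],[0,-12,-38,0,0],[0,-12,-38,0,0],[0,-12,-38,0,0]])

```text
clock: 2.43
position: [0.0837, 0.2671, 0.6162]
ee_rot: [0.467, 3.042, 0.403]
force: [0.7, 0.2, 1.7]
width: 1.0
gripper_force: 0.0
```

```bash
cat >> h.py <<'E'
def st():
    o=observe();M=R.from_rotvec(o["ee_rot"]).as_matrix();p=o["position"];az=np.arctan2(p[1],p[0])
    rd=np.array([np.cos(az),np.sin(az),0]);tg=np.array([-rd[1],rd[0],0]);z=M[:,2]
    g=np.degrees
    print("t",o["clock"],"q",o["joints"].round(2),"p",p.round(4),"r",np.hypot(*p[:2]).round(3),"az",g(az).round(1),
     "tilt out",g(np.arcsin(z@rd)).round(1),"tang",g(np.arcsin(z@tg)).round(1),"yAz",g(np.arctan2(M[1,1],M[0,1])).round(1),"ydip",g(np.arcsin(M[2,1])).round(1),"xdip",g(np.arcsin(M[2,0])).round(1),"w",round(o["width"],3),"F",o["force"].round(1))
    return o
E
python3 -c "
from h import *
st()"
```

```text
t 2.4333 q [-1.82 -0.41  0.1   1.52  0.16  1.79 -0.4 ] p [0.0837 0.2671 0.6162] r 0.28 az 72.6 tilt out 15.1 tang 0.1 yAz 72.5 ydip 15.1 xdip 0.1 w 1.0 F [0.7 0.2 1.7]
```

Request:
drive_tool(steps=[[0,-12,-38,0,0],[0,-12,-38,0,0]])

```text
clock: 2.6
position: [0.0789, 0.2405, 0.6192]
ee_rot: [0.458, 3.047, 0.406]
force: [1.2, 0.6, 1.1]
width: 0.996
gripper_force: 0.0
```

```bash
python3 -c "
from h import *
st()"
```

```text
t 2.6 q [-1.56 -0.43 -0.01  1.52  0.07  1.8  -0.27] p [0.0789 0.2405 0.6192] r 0.253 az 71.8 tilt out 15.1 tang 0.6 yAz 72.9 ydip 15.1 xdip 0.3 w 0.996 F [1.2 0.6 1.1]
```

Request:
drive_tool(steps=[[0,34,-12,-12,0],[0,34,-12,-12,0],[0,34,-12,-12,0],[0,34,-12,-12,0],[0,34,-12,-12,0],[0,34,-12,-12,0],[0,0,0,-40,0],[0,0,0,-40,0],[0,0,0,-40,0],[0,0,0,-40,0],[0,0,0,-40,0],[0,0,0,-40,0]])

```text
clock: 3.6
position: [0.2761, 0.1741, 0.3076]
ee_rot: [0.469, 3.044, 0.4]
force: [0.3, 1.1, 0.3]
width: 0.998
gripper_force: 0.0
```

```bash
python3 -c "
from h import *
st()"
```

```text
t 3.6 q [-1.21 -0.39  0.46  2.21  0.05  1.05  0.48] p [0.2761 0.1741 0.3076] r 0.326 az 32.2 tilt out 11.2 tang 9.7 yAz 72.5 ydip 14.9 xdip 0.2 w 0.998 F [0.3 1.1 0.3]
```

Request:
drive_tool(steps=[[0,15,5,21,0.124],[0,15,5,21,0.124],[0,15,5,21,0.124],[0,15,5,21,0.124],[0,15,5,21,0.124],[0,15,5,21,0.124],[0,15,5,21,0.124],[0,15,5,21,0.124],[0,15,5,21,0.124],[0,15,5,21,0.124],[0,15,5,21,0.124],[0,15,5,21,0.124],[0,15,5,21,0.124],[0,15,5,21,0.124]])

```text
clock: 4.77
position: [0.452, 0.2294, 0.5278]
ee_rot: [1.515, -2.515, -0.299]
force: [0.0, 0.0, -0.9]
width: 0.998
gripper_force: 0.0
```

```bash
python3 -c "
from h import *
st()"
```

```text
t 4.7667 q [-0.93  0.33  0.77  1.13 -0.38  2.    2.38] p [0.452  0.2294 0.5278] r 0.507 az 26.9 tilt out -11.7 tang 10.7 yAz 151.7 ydip 15.6 xdip 3.3 w 0.998 F [ 0.   0.  -0.9]
```

Request:
drive_tool(steps=[[0,0,0,35,0],[0,0,0,35,0],[0,0,0,35,0],[0,0,0,35,0]])

```text
clock: 5.1
position: [0.4526, 0.2306, 0.5211]
ee_rot: [1.49, -2.47, -0.289]
force: [-0.8, -0.0, -1.0]
width: 1.001
gripper_force: 0.0
```

```bash
python3 -c "
from h import *
st()"
```

```text
t 5.1 q [-0.49  0.33  0.07  1.07 -0.21  2.    2.17] p [0.4526 0.2306 0.5211] r 0.508 az 27.0 tilt out -14.6 tang 10.3 yAz 151.3 ydip 16.9 xdip 5.9 w 1.001 F [-0.8 -0.  -1. ]
```

Request:
drive_tool(steps=[[0,15,8,30,0],[0,15,8,30,0],[0,15,8,30,0],[0,15,8,30,0]])

```text
clock: 5.43
position: [0.4764, 0.258, 0.5503]
ee_rot: [1.522, -2.546, -0.304]
force: [-0.6, 0.3, -0.8]
width: 0.998
gripper_force: 0.0
```

```bash
python3 -c "
from h import *
st()"
```

```text
t 5.4333 q [-0.3   0.37 -0.29  0.93 -0.12  2.    2.03] p [0.4764 0.258  0.5503] r 0.542 az 28.4 tilt out -9.6 tang 11.2 yAz 151.5 ydip 14.7 xdip 1.8 w 0.998 F [-0.6  0.3 -0.8]
```

Request:
drive_tool(steps=[[0,0,0,0,0.12],[0,0,0,0,0.12],[0,0,0,0,0.12],[0,0,0,0,0.12],[0,0,0,0,0.12],[0,15,8,30,0],[0,15,8,30,0],[0,15,8,30,0],[0,15,8,30,0],[0,15,8,30,0],[0,15,8,30,0]])

```text
clock: 6.35
position: [0.5113, 0.29, 0.5777]
ee_rot: [2.302, -2.089, -0.158]
force: [0.4, -0.3, -0.1]
width: 1.001
gripper_force: 0.0
```

```bash
python3 -c "
from h import *
st()"
```

```text
t 6.35 q [-0.59  0.39  0.08  0.81 -0.13  2.    2.67] p [0.5113 0.29   0.5777] r 0.588 az 29.6 tilt out -3.4 tang 5.0 yAz -174.3 ydip 5.1 xdip -3.2 w 1.001 F [ 0.4 -0.3 -0.1]
```

Request:
drive_tool(steps=[[0,15,8,30,0],[0,15,8,30,0],[0,15,8,30,0],[0,15,8,30,0],[0,15,8,30,0]])

```text
clock: 6.77
position: [0.5455, 0.3152, 0.6233]
ee_rot: [-2.245, 2.049, 0.102]
force: [-0.3, 0.1, -0.9]
width: 0.999
gripper_force: 0.0
```

```bash
python3 -c "
from h import *
st()"
```

```text
t 6.7667 q [-0.6   0.42  0.11  0.64 -0.16  2.    2.66] p [0.5455 0.3152 0.6233] r 0.63 az 30.0 tilt out 4.3 tang 5.4 yAz -174.9 ydip -1.7 xdip -6.7 w 0.999 F [-0.3  0.1 -0.9]
```

Request:
drive_tool(steps=[[0,-3,-5,-31,-0.05],[0,-3,-5,-31,-0.05],[0,-3,-5,-31,-0.05],[0,-3,-5,-31,-0.05],[0,-3,-5,-31,-0.05],[0,-3,-5,-31,-0.05],[0,-3,-5,-31,-0.05],[0,-3,-5,-31,-0.05],[0,-3,-5,-31,-0.05],[0,-3,-5,-31,-0.05],[0,-3,-5,-31,-0.05],[0,-3,-5,-31,-0.05],[0,0,0,0,0]])

```text
clock: 7.85
position: [0.5058, 0.2525, 0.245]
ee_rot: [-1.534, 2.62, 0.053]
force: [0.7, -0.1, -0.5]
width: 0.999
gripper_force: 0.0
```

```bash
python3 -c "
from h import *
st()
d=snap('wrist','pics/w1.png')
for z in (.119,.014+.085):print(proj(d,[.507,.2565,z]))
import pickle;pickle.dump(d,open('w1.pkl','wb'))"
```

```text
t 7.85 q [-0.65  0.26  0.15  1.8  -0.09  0.99  2.17] p [0.5058 0.2525 0.245 ] r 0.565 az 26.5 tilt out 5.9 tang 2.4 yAz 150.6 ydip -1.3 xdip -6.2 w 0.999 F [ 0.7 -0.1 -0.5]
(np.float64(322.07538302582975), np.float64(185.82439778747295))
(np.float64(322.23857540017934), np.float64(178.9685724136069))
```

View pics/w1.png

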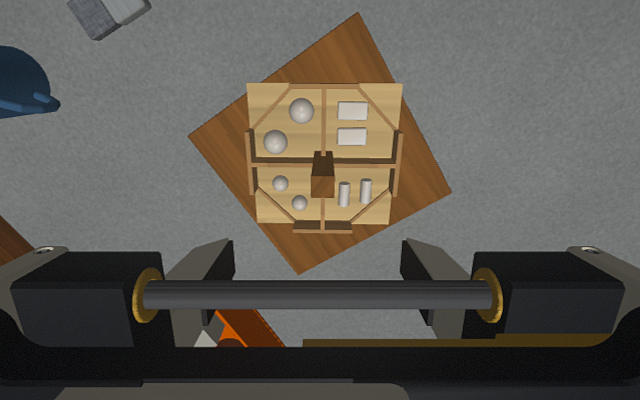

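Request:
drive_tool(steps=[[0,3,5,-20,0],[0,0,0,-25,0],[0,0,0,-25,0],[0,0,0,-25,0],[0,0,0,-25,0],[0,0,0,-20,0],[0,0,0,-15,0],[0,0,0,-4,0],[0,0,0,0,0]])

```text
clock: 8.65
position: [0.5135, 0.2606, 0.0922]
ee_rot: [-1.534, 2.608, 0.054]
force: [0.2, 0.1, 0.2]
width: 0.998
gripper_force: 0.0
```

Request:
drive_tool(steps=[[0.5,0,0,0,0],[0.8,0,0,0,0],[1,0,0,0,0],[1,0,0,0,0],[1,0,0,0,0],[1,0,0,0,0],[1,0,0,0,0],[1,0,0,0,0]], grip_force=50)

```text
clock: 9.32
position: [0.5123, 0.2597, 0.0914]
ee_rot: [-1.533, 2.61, 0.054]
force: [-0.4, -0.1, 0.6]
width: 0.468
gripper_force: 0.0
```

```bash
python3 -c "
from h import *
st()"
```

```text
t 9.3167 q [-0.62  0.45  0.11  1.96 -0.14  0.63  2.22] p [0.5123 0.2597 0.0914] r 0.574 az 26.9 tilt out 6.4 tang 2.4 yAz 150.7 ydip -1.5 xdip -6.7 w 0.468 F [-0.4 -0.1  0.6]
```

Request:
drive_tool(steps=[[1,0,0,0,0],[1,0,0,0,0],[1,0,0,0,0],[1,0,0,0,0],[1,0,0,0,0],[1,0,0,0,0]])

```text
clock: 9.82
position: [0.5115, 0.2601, 0.0912]
ee_rot: [-1.534, 2.611, 0.055]
force: [-4.1, 2.1, 0.9]
width: 0.238
gripper_force: 50.0
```

Request:
drive_tool(steps=[[1,0,0,0,0],[1,0,0,2,0],[1,0,0,5,0],[1,0,0,8,0],[1,0,0,10,0],[1,0,0,12,0],[1,0,0,12,0],[1,0,0,8,0],[1,0,0,4,0]])

```text
clock: 10.57
position: [0.5132, 0.2599, 0.1543]
ee_rot: [-1.531, 2.608, 0.054]
force: [0.2, 0.2, -5.2]
width: 0.239
gripper_force: 49.8
```

```bash
python3 -c "
from h import *
st();d=snap('scene','pics/s2.png');im=cv2.imread('pics/s2.png')[130:350,300:600];cv2.imwrite('pics/s2c.png',cv2.resize(im,None,fx=2.5,fy=2.5))"
```

```text
t 10.5667 q [-0.64  0.36  0.13  1.9  -0.12  0.77  2.19] p [0.5132 0.2599 0.1543] r 0.575 az 26.9 tilt out 6.6 tang 2.4 yAz 150.7 ydip -1.6 xdip -6.8 w 0.239 F [ 0.2  0.2 -5.2]
```

View pics/s2c.png

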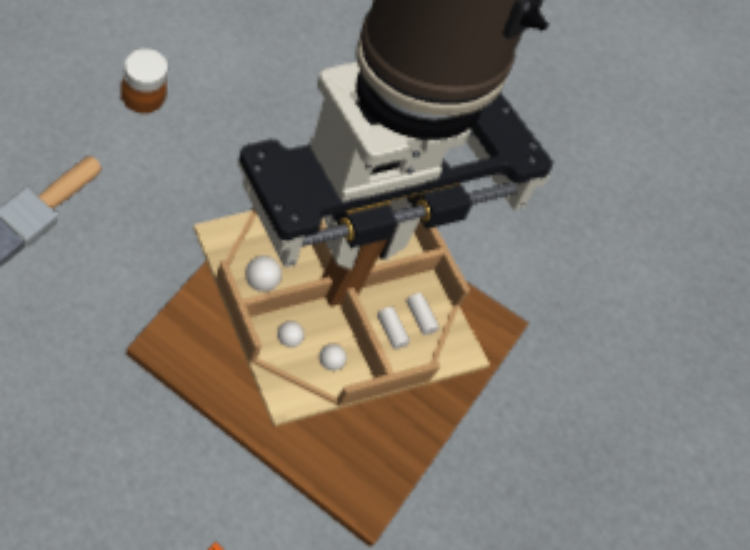

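Request:
drive_tool(steps=[[1,0,-4,6,-0.03],[1,0,-8,8,-0.05],[1,1,-12,8,-0.07],[1,1,-16,8,-0.07],[1,1,-20,8,-0.07],[1,1,-20,8,-0.07],[1,1,-20,8,-0.07],[1,2,-20,8,-0.07],[1,2,-20,8,-0.07],[1,2,-20,8,-0.07],[1,2,-20,8,-0.07],[1,2,-20,8,-0.07],[1,2,-20,8,-0.07],[1,2,-20,8,-0.07],[1,2,-20,8,-0.07],[1,2,-20,8,-0.07],[1,2,-20,8,-0.07]])

```text
clock: 12.03
position: [0.5368, -0.0412, 0.2864]
ee_rot: [0.109, 3.025, -0.047]
force: [0.4, 1.0, -6.0]
width: 0.237
gripper_force: 49.8
```

Request:
drive_tool(steps=[[1,2,-20,8,-0.07],[1,2,-20,8,-0.07],[1,2,-20,8,-0.07],[1,2,-20,8,-0.07],[1,2,-20,8,-0.07],[1,2,-20,6,-0.07],[1,2,-20,6,-0.07],[1,2,-20,4,-0.07],[1,2,-20,2,-0.07],[1,2,-20,0,-0.07],[1,2,-16,0,-0.07],[1,1,-12,0,-0.07],[1,1,-8,0,-0.07],[1,0,-4,0,-0.05],[1,0,0,0,-0.03]])

```text
clock: 13.28
position: [0.5608, -0.2813, 0.3437]
ee_rot: [1.547, 2.632, -0.127]
force: [-0.7, 0.8, -5.8]
width: 0.237
gripper_force: 49.8
```

```bash
cat >> h.py <<'E'
R0=R.from_rotvec([-1.534,2.611,0.055]); P0=np.array([.5115,.2601,.0912])
S=np.radians(-74.5); SP=np.array([.507+.123*np.cos(S),.2565+.123*np.sin(S),.014]); H=np.array([.507,.2565,.099])
def tray():
    o=st();Q=R.from_rotvec(o["ee_rot"])*R0.inv();g=np.degrees
    u=Q.apply([0,0,1]);s=Q.apply([np.cos(S),np.sin(S),0]);c=Q.apply([-np.sin(S),np.cos(S),0])
    f=lambda X:(o["position"]+Q.apply(X-P0)).round(3)
    print("lean",g(np.arccos(u[2])).round(1),"to spout",g(np.arcsin(-s[2])).round(1),"to left",g(np.arcsin(-c[2])).round(1),"spoutAz",g(np.arctan2(s[1],s[0])).round(1),"handle",f(H),"spout",f(SP))
E
python3 -c "
from h import *
tray()"
```

```text
t 13.2833 q [-0.23  0.38  0.81  1.5  -0.2   1.29  1.09] p [ 0.5608 -0.2813  0.3437] r 0.627 az -26.6 tilt out 4.6 tang -5.1 yAz 29.0 ydip -1.6 xdip -6.7 w 0.237 F [-0.7  0.8 -5.8]
lean 0.1 to spout -0.1 to left -0.1 spoutAz 163.7 handle [ 0.56  -0.276  0.351] spout [ 0.442 -0.241  0.267]
```

Request:
drive_tool(steps=[[1,0,0,5,-0.02],[1,0,0,10,-0.02],[1,0,0,15,-0.02],[1,0,0,20,-0.02],[1,0,0,20,-0.02],[1,0,0,20,-0.02],[1,0,0,20,-0.02],[1,0,0,20,-0.02],[1,0,0,20,-0.02],[1,0,0,20,-0.01],[1,0,0,20,0],[1,0,0,20,0],[1,0,0,20,0],[1,0,0,15,0],[1,3,-1,12,0],[1,4,-2,12,0],[1,6,-3,12,0],[1,6,-3,12,0]])

```text
clock: 14.78
position: [0.5728, -0.2871, 0.6201]
ee_rot: [1.779, 2.47, -0.137]
force: [-0.4, -0.6, -6.0]
width: 0.238
gripper_force: 50.0
```

```bash
python3 -c "
from h import *
tray()"
```

```text
t 14.7833 q [ 0.11  0.45  0.52  0.64 -0.13  2.    0.83] p [ 0.5728 -0.2871  0.6201] r 0.641 az -26.6 tilt out 4.5 tang -5.9 yAz 18.4 ydip -1.0 xdip -7.4 w 0.238 F [-0.4 -0.6 -6. ]
lean 0.9 to spout 0.9 to left -0.2 spoutAz 153.2 handle [ 0.573 -0.281  0.628] spout [ 0.464 -0.227  0.541]
```

Limit reached and spout leaning starts. Continue up and out gently.

Request:
drive_tool(steps=[[1,9,-4,18,0],[1,9,-4,18,0],[1,9,-4,18,0],[1,9,-4,18,0],[1,9,-4,18,0],[1,9,-4,18,0],[1,9,-4,18,0],[1,9,-4,18,0]])

```text
clock: 15.45
position: [0.6005, -0.3043, 0.665]
ee_rot: [1.696, 2.375, -0.111]
force: [-0.3, -0.1, -5.0]
width: 0.239
gripper_force: 50.0
```

```bash
python3 -c "
from h import *
tray()"
```

```text
t 15.45 q [ 0.14  0.48  0.54  0.49 -0.18  2.    0.84] p [ 0.6005 -0.3043  0.665 ] r 0.673 az -26.9 tilt out 11.8 tang -6.1 yAz 19.4 ydip 3.8 xdip -12.8 w 0.239 F [-0.3 -0.1 -5. ]
lean 8.1 to spout 8.1 to left -0.6 spoutAz 154.0 handle [ 0.6   -0.298  0.672] spout [ 0.501 -0.251  0.571]
```

Request:
drive_tool(steps=[[1,9,-4,18,0],[1,9,-4,18,0],[1,9,-4,18,0],[1,9,-4,18,0],[1,9,-4,18,0],[1,9,-4,18,0],[1,9,-4,18,0],[1,9,-4,18,0],[1,9,-4,18,0],[1,9,-4,18,0],[1,9,-4,18,0],[1,9,-4,18,0]])

```text
clock: 16.45
position: [0.6334, -0.325, 0.7311]
ee_rot: [1.578, 2.231, -0.078]
force: [0.6, -0.5, -6.0]
width: 0.239
gripper_force: 50.0
```

```bash
python3 -c "
from h import *
tray()"
```

```text
t 16.45 q [ 0.21  0.54  0.64  0.24 -0.33  2.    0.85] p [ 0.6334 -0.325   0.7311] r 0.712 az -27.2 tilt out 22.6 tang -6.3 yAz 21.4 ydip 10.6 xdip -20.8 w 0.239 F [ 0.6 -0.5 -6. ]
lean 18.8 to spout 18.8 to left -1.5 spoutAz 155.2 handle [ 0.631 -0.318  0.738] spout [ 0.55  -0.283  0.618]
```

Request:
drive_tool(steps=[[1,9,-4,18,0],[1,9,-4,18,0],[1,9,-4,18,0],[1,9,-4,18,0],[1,9,-4,18,0],[1,9,-4,18,0],[1,9,-4,18,0],[1,9,-4,18,0]])

```text
clock: 17.12
position: [0.6475, -0.3336, 0.7718]
ee_rot: [1.505, 2.141, -0.06]
force: [7.5, 1.1, 3.3]
width: 0.238
gripper_force: 50.0
```

```bash
python3 -c "
from h import *
tray()"
```

```text
t 17.1167 q [ 0.26  0.58  0.91  0.08 -0.64  2.    0.84] p [ 0.6475 -0.3336  0.7718] r 0.728 az -27.3 tilt out 29.3 tang -6.3 yAz 23.3 ydip 14.6 xdip -25.7 w 0.238 F [7.5 1.1 3.3]
lean 25.5 to spout 25.4 to left -2.1 spoutAz 156.2 handle [ 0.645 -0.326  0.778] spout [ 0.575 -0.299  0.648]
```

Request:
drive_tool(steps=[[1,0,0,-5,0],[1,0,0,-10,0],[1,0,0,-15,0],[1,0,0,-20,0],[1,0,0,-25,0],[1,0,0,-25,0],[1,0,0,-25,0],[1,0,0,-25,0],[1,0,0,-25,0],[1,0,0,-25,0],[1,0,0,-25,0],[1,0,0,-25,0],[1,0,0,-25,0],[1,0,0,-25,0],[1,0,0,-25,0],[1,0,0,-25,0],[1,0,0,-25,0],[1,0,0,-20,0],[1,0,0,-10,0],[1,0,0,-5,0]])

```text
clock: 18.78
position: [0.6468, -0.3333, 0.36]
ee_rot: [1.508, 2.143, -0.06]
force: [-0.1, 0.4, -5.6]
width: 0.236
gripper_force: 50.0
```

```bash
python3 -c "
from h import *
tray()
import pickle
d=snap('scene','pics/s3.png');pickle.dump(d,open('s3.pkl','wb'))
w=snap('wrist','pics/w3.png')
im=np.hstack([d['image'][:,50:450],w['image'][:,120:520]])
cv2.imwrite('pics/m3.png',im[:,:,::-1])"
```

```text
t 18.7833 q [-0.48  0.37  1.1   1.69 -0.33  0.77  1.03] p [ 0.6468 -0.3333  0.36  ] r 0.728 az -27.3 tilt out 29.2 tang -6.3 yAz 23.2 ydip 14.6 xdip -25.6 w 0.236 F [-0.1  0.4 -5.6]
lean 25.4 to spout 25.3 to left -2.1 spoutAz 156.1 handle [ 0.644 -0.326  0.366] spout [ 0.574 -0.299  0.237]
```

View pics/m3.png

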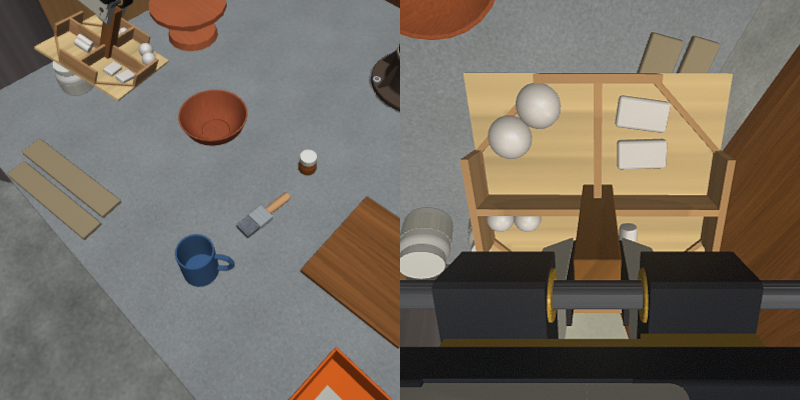

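Run:
```python
from h import *
import pickle
from scipy.optimize import least_squares
A=pickle.load(open("d0.pkl","rb"));
obs=[]
for n,box in(("top",(180,290,400,520)),("scene",(80,160,215,310))):
    d=A[n];im=d["image"].astype(int);m=(im[:,:,0]-im[:,:,2]>25).astype(np.uint8)
    k=np.zeros_like(m);k[box[0]:box[1],box[2]:box[3]]=1;v,u=np.nonzero(m*k);e=(u.min(),u.max()+1,v.min());print(n,e,v.max());obs.append((d,e))
th=np.linspace(0,2*np.pi,181)
def res(p):
    r=[]
    for d,e in obs:
        P=np.array([proj(d,[p[0]+.085*np.cos(t),p[1]+.085*np.sin(t),.065]) for t in th])
        r+=[P[:,0].min()-e[0],P[:,0].max()-e[1],P[:,1].min()-e[2]]
    return r
s=least_squares(res,[.507,-.259]);print(s.x,s.fun.round(1))
```

```text
top (np.int64(421), np.int64(502), np.int64(196)) 275
scene (np.int64(228), np.int64(298), np.int64(89)) 144
[ 0.50585329 -0.26064487] [-0.3  0.3  0.2 -0.1 -0.1  0.2]
```

Request:
drive_tool(steps=[[1,0,0,-5,0],[1,0,0,-10,0],[1,0,0,-15,0],[1,0,0,-20,0],[1,0,0,-20,0],[1,0,0,-20,0],[1,0,0,-20,0],[1,0,0,-15,0],[1,0,0,-10,0],[1,0,0,-5,0],[1,0,0,-4,0],[1,0,0,0,0]])

```text
clock: 19.88
position: [0.6476, -0.3339, 0.2176]
ee_rot: [1.505, 2.141, -0.06]
force: [0.3, 0.1, -5.4]
width: 0.235
gripper_force: 50.0
```

```bash
python3 -c "
from h import *
tray()"
```

```text
t 19.8833 q [-0.32  0.48  0.88  1.88 -0.51  0.46  1.16] p [ 0.6476 -0.3339  0.2176] r 0.729 az -27.3 tilt out 29.3 tang -6.4 yAz 23.3 ydip 14.6 xdip -25.7 w 0.235 F [ 0.3  0.1 -5.4]
lean 25.5 to spout 25.4 to left -2.1 spoutAz 156.2 handle [ 0.645 -0.327  0.223] spout [ 0.575 -0.3    0.094]
```

Request:
drive_tool(steps=[[1,-8,3,0,0],[1,-20,9,0,0],[1,0,0,0,0],[1,0,0,0,0],[1,0,0,0,0],[1,0,0,0,0]])

```text
clock: 20.38
position: [0.6202, -0.3218, 0.2185]
ee_rot: [1.504, 2.14, -0.059]
force: [0.4, 0.7, -4.6]
width: 0.235
gripper_force: 50.0
```

```bash
python3 -c "
from h import *
tray()
d=snap('scene','pics/s4.png');w=snap('wrist','pics/w4.png')
im=np.hstack([d['image'][:,50:450],w['image'][:,120:520]])
cv2.imwrite('pics/m4.png',im[:,:,::-1])"
```

```text
t 20.3833 q [-0.37  0.43  0.92  1.96 -0.48  0.43  1.15] p [ 0.6202 -0.3218  0.2185] r 0.699 az -27.4 tilt out 29.4 tang -6.3 yAz 23.3 ydip 14.7 xdip -25.7 w 0.235 F [ 0.4  0.7 -4.6]
lean 25.6 to spout 25.5 to left -2.1 spoutAz 156.2 handle [ 0.618 -0.315  0.224] spout [ 0.548 -0.288  0.095]
```

View pics/m4.png

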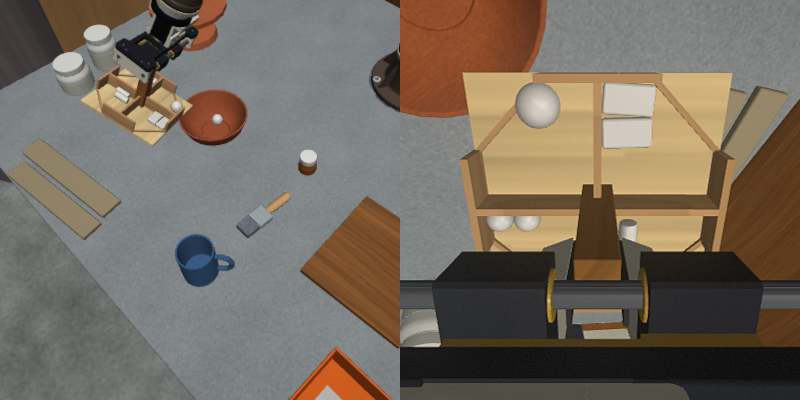

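Request:
drive_tool(steps=[[1,2,-1,0,0],[1,5,-2,0,0],[1,8,-3,0,0],[1,8,-4,0,0],[1,6,-3,0,0],[1,4,-2,0,0],[1,2,-1,0,0],[1,0,0,0,0],[1,-10,4,0,0],[1,-26,12,0,0],[1,0,0,0,0],[1,0,0,0,0],[1,0,0,0,0],[1,0,0,0,0],[1,0,0,0,0]])

```text
clock: 21.73
position: [0.6191, -0.3219, 0.2179]
ee_rot: [1.505, 2.141, -0.06]
force: [0.9, 0.3, -5.1]
width: 0.233
gripper_force: 50.0
```

```bash
python3 -c "
from h import *
tray()
d=snap('scene','pics/s5.png');w=snap('wrist','pics/w5.png')
im=np.hstack([d['image'][:,50:450],w['image'][:,120:520]])
cv2.imwrite('pics/m5.png',im[:,:,::-1])"
```

```text
t 21.7333 q [-0.37  0.43  0.92  1.96 -0.48  0.43  1.15] p [ 0.6191 -0.3219  0.2179] r 0.698 az -27.5 tilt out 29.4 tang -6.3 yAz 23.3 ydip 14.6 xdip -25.7 w 0.233 F [ 0.9  0.3 -5.1]
lean 25.5 to spout 25.4 to left -2.1 spoutAz 156.2 handle [ 0.616 -0.315  0.224] spout [ 0.547 -0.288  0.094]
```

View pics/m5.png

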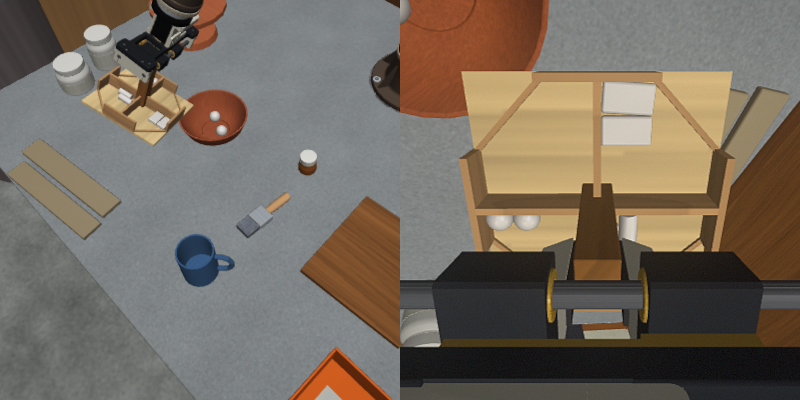

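Request:
drive_tool(steps=[[1,0,0,8,0],[1,0,0,14,0],[1,0,0,16,-0.02],[1,-1,4,12,-0.04],[1,-2,8,8,-0.07],[1,-3,12,6,-0.07],[1,-3,16,4,-0.07],[1,-4,20,4,-0.07],[1,-4,20,4,-0.07],[1,-4,20,4,-0.07],[1,-4,20,4,-0.07],[1,-4,20,4,-0.07],[1,-4,20,4,-0.07],[1,-4,20,4,-0.07],[1,-4,20,4,-0.07],[1,-4,20,4,-0.07],[1,-4,20,4,-0.07],[1,-4,20,4,-0.07],[1,-4,20,4,-0.07],[1,-4,20,4,-0.07]])

```text
clock: 23.5
position: [0.5581, -0.0198, 0.3384]
ee_rot: [2.517, 0.967, -0.451]
force: [0.1, -0.6, -4.9]
width: 0.239
gripper_force: 50.0
```

```bash
python3 -c "
from h import *
tray()"
```

```text
t 23.5 q [-1.04  0.68  1.3   1.52 -0.13  1.47 -0.62] p [ 0.5581 -0.0198  0.3384] r 0.558 az -2.0 tilt out -7.7 tang -28.8 yAz -44.5 ydip 14.7 xdip -25.6 w 0.239 F [ 0.1 -0.6 -4.9]
lean 25.5 to spout 25.4 to left -2.0 spoutAz 88.4 handle [ 0.564 -0.015  0.344] spout [0.563 0.06  0.215]
```

Request:
drive_tool(steps=[[1,-3,20,3,-0.07],[1,-3,20,3,-0.07],[1,-3,20,3,-0.07],[1,-3,20,3,-0.07],[1,-3,20,3,-0.07],[1,-3,20,3,-0.07],[1,-3,20,3,-0.07],[1,-3,20,3,-0.07],[1,-3,20,3,-0.07],[1,-3,20,3,-0.07],[1,-3,20,3,-0.07],[1,-3,16,3,-0.07],[1,-2,12,3,-0.07],[1,-1,8,3,-0.07],[1,0,4,2,-0.05],[1,0,0,0,-0.03]])

```text
clock: 24.83
position: [0.5253, 0.1999, 0.3593]
ee_rot: [2.821, -0.231, -0.723]
force: [0.9, 1.2, -4.6]
width: 0.234
gripper_force: 50.0
```

```bash
python3 -c "
from h import *
tray()"
```

```text
t 24.8333 q [-0.52  0.63  0.2   1.07 -0.12  2.   -2.09] p [0.5253 0.1999 0.3593] r 0.562 az 20.8 tilt out -31.2 tang 0.7 yAz -95.7 ydip 14.5 xdip -27.0 w 0.234 F [ 0.9  1.2 -4.6]
lean 26.5 to spout 26.3 to left -3.1 spoutAz 37.3 handle [0.533 0.199 0.365] spout [0.588 0.247 0.234]
```

Request:
drive_tool(steps=[[1,6,2,12,-0.05],[1,10,4,20,-0.05],[1,12,5,24,-0.05],[1,12,5,24,-0.05],[1,12,5,24,-0.05],[1,12,5,24,-0.03],[1,12,5,24,0],[1,12,5,24,0],[1,12,5,24,0],[1,12,5,24,0]])

```text
clock: 25.67
position: [0.5496, 0.2314, 0.4467]
ee_rot: [2.961, -0.692, -0.579]
force: [0.8, -0.3, -5.2]
width: 0.238
gripper_force: 50.0
```

```bash
python3 -c "
from h import *
tray()"
```

```text
t 25.6667 q [-0.3   0.56 -0.17  0.91 -0.12  2.   -2.52] p [0.5496 0.2314 0.4467] r 0.596 az 22.8 tilt out -18.9 tang 10.3 yAz -115.0 ydip 7.3 xdip -20.3 w 0.238 F [ 0.8 -0.3 -5.2]
lean 16.4 to spout 16.0 to left -3.4 spoutAz 19.5 handle [0.556 0.227 0.453] spout [0.643 0.264 0.338]
```

Request:
drive_tool(steps=[[1,12,5,24,0.04],[1,12,5,24,0.04],[1,12,5,24,0.04],[1,12,5,24,0.04],[1,12,5,24,0.04],[1,12,5,24,0.04],[1,12,5,24,0],[1,12,5,24,0],[1,12,5,24,0],[1,12,5,24,0]])

```text
clock: 26.5
position: [0.5755, 0.2636, 0.5199]
ee_rot: [-3.057, 0.369, 0.295]
force: [0.4, -0.1, -5.2]
width: 0.235
gripper_force: 50.0
```

```bash
python3 -c "
from h import *
tray()"
```

```text
t 26.5 q [-0.42  0.52 -0.04  0.75 -0.14  2.   -2.31] p [0.5755 0.2636 0.5199] r 0.633 az 24.6 tilt out -7.8 tang 8.1 yAz -103.9 ydip -1.4 xdip -11.2 w 0.235 F [ 0.4 -0.1 -5.2]
lean 4.6 to spout 3.3 to left -3.2 spoutAz 31.0 handle [0.581 0.26  0.527] spout [0.679 0.325 0.436]
```

Request:
drive_tool(steps=[[1,0,0,0,0.06],[1,0,0,0,0.1],[1,0,0,0,0.12],[1,0,0,0,0.12],[1,0,0,0,0.12],[1,0,0,0,0.08],[1,8,4,16,0.04],[1,12,5,24,0],[1,12,5,24,0],[1,12,5,24,0]])

```text
clock: 27.33
position: [0.5824, 0.2687, 0.5343]
ee_rot: [-3.06, -0.614, 0.158]
force: [-0.2, 0.7, -4.7]
width: 0.236
gripper_force: 50.0
```

```bash
python3 -c "
from h import *
tray()"
```

```text
t 27.3333 q [-0.57  0.51  0.18  0.73 -0.14  2.   -1.63] p [0.5824 0.2687 0.5343] r 0.641 az 24.8 tilt out -5.4 tang 2.3 yAz -67.4 ydip -2.1 xdip -5.5 w 0.236 F [-0.2  0.7 -4.7]
lean 1.3 to spout -1.2 to left 0.4 spoutAz 67.3 handle [0.588 0.269 0.542] spout [0.637 0.383 0.46 ]
```

Request:
drive_tool(steps=[[1,-2,0,-6,0],[1,-3,0,-12,0],[1,-4,0,-18,0],[1,-5,-1,-24,0],[1,-5,-1,-24,0],[1,-5,-1,-24,0],[1,-5,-1,-24,0],[1,-5,-1,-24,0],[1,-5,-1,-24,0],[1,-5,-1,-24,0],[1,-5,-1,-24,0],[1,-5,-1,-24,0],[1,-5,0,-24,0],[1,-5,0,-24,0],[1,-5,0,-24,0],[1,-4,0,-20,0],[1,-3,0,-16,0],[1,-2,0,-12,0],[1,-1,0,-6,0],[1,0,0,0,0]])

```text
clock: 29.0
position: [0.5029, 0.2596, 0.1545]
ee_rot: [-3.06, -0.616, 0.164]
force: [0.2, -0.9, -5.1]
width: 0.238
gripper_force: 50.0
```

```bash
python3 -c "
from h import *
tray()"
```

```text
t 29.0 q [-0.61  0.47  0.11  1.73 -0.11  1.05 -1.63] p [0.5029 0.2596 0.1545] r 0.566 az 27.3 tilt out -5.5 tang 2.5 yAz -67.4 ydip -2.1 xdip -5.7 w 0.238 F [ 0.2 -0.9 -5.1]
lean 1.1 to spout -1.1 to left 0.2 spoutAz 67.3 handle [0.509 0.26  0.162] spout [0.557 0.374 0.08 ]
```

Well placed over the board; lower the remaining ~63 mm, gently at the end.

Request:
drive_tool(steps=[[1,0,0,-6,0],[1,0,0,-12,0],[1,0,0,-14,0],[1,0,0,-10,0],[1,0,0,-7,0],[1,0,0,-5,0],[1,0,0,-3,0],[1,0,0,-2,0],[1,0,0,-1,0],[1,0,0,0,0]])

```text
clock: 29.83
position: [0.5036, 0.2602, 0.0958]
ee_rot: [-3.059, -0.618, 0.16]
force: [0.4, 1.9, 2.2]
width: 0.236
gripper_force: 50.0
```

```bash
python3 -c "
from h import *
tray()"
```

```text
t 29.8333 q [-0.61  0.53  0.1   1.78 -0.12  0.92 -1.61] p [0.5036 0.2602 0.0958] r 0.567 az 27.3 tilt out -5.4 tang 2.5 yAz -67.3 ydip -2.1 xdip -5.6 w 0.236 F [0.4 1.9 2.2]
lean 1.2 to spout -1.2 to left 0.3 spoutAz 67.4 handle [0.509 0.26  0.104] spout [0.558 0.375 0.021]
```

Request:
drive_tool(steps=[[0.7,0,0,0,0],[0.6,0,0,0,0],[0.5,0,0,0,0],[0.4,0,0,0,0],[0.3,0,0,0,0],[0.3,0,0,0,0],[0.3,0,0,0,0],[0.3,0,0,0,0],[0.3,0,0,0,0],[0.3,0,0,10,0],[0.3,0,0,20,0],[0.3,0,0,30,0],[0.3,0,0,30,0],[0.3,0,0,30,0],[0.3,0,0,30,0],[0.3,0,0,30,0],[0.3,0,0,30,0],[0.3,0,0,0,0]])

```text
clock: 31.33
position: [0.505, 0.2607, 0.3119]
ee_rot: [-3.057, -0.617, 0.148]
force: [0.5, 1.1, 0.5]
width: 0.697
gripper_force: 0.0
```

```bash
python3 -c "
from h import *
st()
d=snap('scene','pics/s6.png');w=snap('wrist','pics/w6.png')
im=np.hstack([d['image'][:,190:590],w['image'][:,120:520]])
cv2.imwrite('pics/m6.png',im[:,:,::-1])"
```

```text
t 31.3333 q [-0.63  0.34  0.13  1.52 -0.09  1.38 -1.66] p [0.505  0.2607 0.3119] r 0.568 az 27.3 tilt out -4.9 tang 2.6 yAz -67.3 ydip -2.2 xdip -5.1 w 0.697 F [0.5 1.1 0.5]
```

View pics/m6.png

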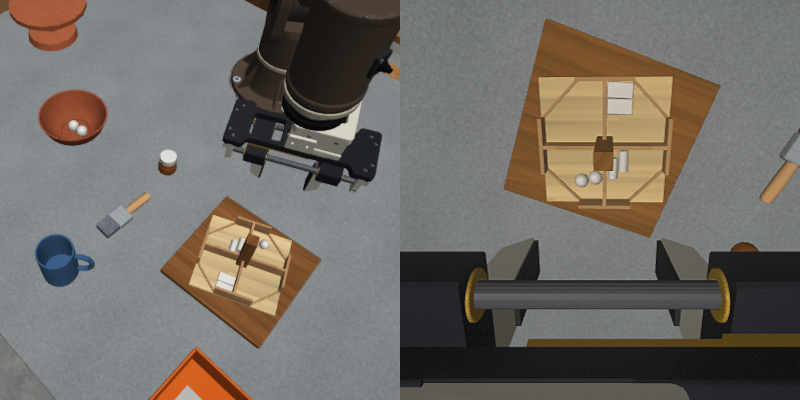

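```bash
python3 -c "
from h import *
print(arm.sign_off())"
```

```text
the job is handed in; nothing more can be done
None
```

I handed the job in at about 31 s of the 64 s. In the last pictures both large balls lie in the bowl and the small balls, rods and chips are still in their own bays. The tray stands flat near the middle of the board, the gripper is open and clear, and the jar, brush and mug look unmoved; the hand-in call returned no verdict.

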